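# Scan the tall carton's barcode

## Robot

A 6-joint arm with a two-finger parallel gripper is mounted at the origin on a cart in front of the work surface, level with it; the furniture and walls round the work are solid. World frame = base frame: x ahead of the robot, y to its left, z up, the work surface at z = 0. Lengths are in m, angles in rad, forces in N, time in s.
With the tool pointing down it reaches from about 0.325 to 0.9 m from the base axis. Payload 6.1 kg.
Tool frame: the origin (TCP) lies at the very end of the fingers, on their centre line; the grasp point (between the pads) lies arm.tcp_to_grasp behind it (arm.tcp_to_grasp is the distance from the TCP to the grasp point, in m); z points along the fingers, y is the line along which they close (so a half turn about z gives the same grasp; the last joint's range is limited). The gripper opens to 85 mm and grips with 20 to 120 N. Pads are 22 mm wide; open, the fingers measure 114 mm over their backs; the gripper's body (76 mm by 85 mm) begins 54 mm behind the grasp point. The pads swing forward as they close: fully open they stand 13 mm farther back than shut.
Start: joints at [-1.437, 0.22, 1.526, -0, 1.395, -0.126], TCP at [0.161, -0.604, 0.204] pointing down, gripper open.
Joint ranges: [-2.98, 2.98], [-0.91, 2.08], [0.09, 2.57], [-1.24, 4.39], [0.2, 2.65], [-2.68, 2.68]. Speed limits (rad/s): [2.57, 2.57, 3.01, 3.14, 3.14, 3.14].

## Interface

Orientations are given as a rotation vector (axis times angle).
In Python, from bench import arm gives the robot as it stands.
- The arm moves only by the tool arm_command, never from a script. Its argument "increments" is a list of rows, each an object with "delta_rot": the turn, a rotation vector about the tool's x, y, z in rad, a list of three; "offset": the shift along the tool's x, y, z in cm, a list of three; "jaw": the opening, from 0 (shut) to 1 (fully open). A call has 1 to 12 rows; each row shifts and turns the commanded pose from where the row before left it, along the tool's axes as they then stand; what a row does not reach is not made up. A row lasts 1/10 s, in which the tool goes at most 50 mm and 8.59 degrees, less where a joint would pass 70% of its speed; a pose out of reach is approached as far as the arm can. A call with a gripper value outside its range is refused whole. The fingers move at their own pace and stop on an object; the grip force is fixed at half the most. Time passes only in rows, so rows that do not move let the fingers close. It gives the time, the measured TCP pose, the force, the opening and the grip force at its end, in the units of the state.
- arm.get_obs(): the state, without advancing time (a new reading comes with each control period).
- arm.get_image(name): name is "scene" or "top" or "wrist"; returns the picture (400x640x3 uint8, red, green, blue); there is no depth.
- arm.camera_model(name): a dict with "fov_y" (degrees; the focal length in pixels is half the picture's height over the tangent of half this angle, whatever the lens; pixels are square), "cx", "cy" (the principal point, pixels), "rvec" (rotation vector, rad) and "tvec" (3), from world to camera coordinates, as OpenCV has them. Camera axes: x right, y down, z forward; pixel columns grow to the right and rows downward; lengths in m; the calibration is good to about 2 mm. A picture is of the moment at which its call begins: read the wrist's pose just before it. camera_model takes no time and is no camera call; for the wrist camera it gives the pose at the moment of the call.
- arm.job_done(): hands the job in; it is judged then, once.
Trained networks look in the newest picture that a camera, given by its name, has taken for a name from the list of things; names that differ only in an ending like _2 or _b are one class to them, and where a whole thing is asked for, a point or a joint stands for the part that bears it (a point fixed in the world has none). Each returns a list of dicts, best first, with "score" (0 to 1); they miss things now and then, are a little off and sometimes report something else, mostly with a low value. They report only what shows in the picture. A call takes as long as a camera call.
- arm.recognise(camera, label): "rect" ([left, top, width, height] in pixels, round what is visible of it).
- arm.pinpoint(camera, label): "at" ([column, row] in pixels: a listed point, or the origin of a listed thing).
The state is a dict: "time_s": time; "joint_pos": joint angles; "qd": joint speeds; "joint_torque": joint torques, N m; "ee_pos": TCP position; "ee_rot": TCP orientation; "contact_force": force on the tool from outside, world axes, zero at the start; "torque": the same for the moment, N m; "grip_width": finger opening in m; "finger_force": force on a finger pad.
Only numpy, scipy, OpenCV 4.12 (cv2) and the standard library are available. Lean on these libraries where they do the work, as an engineer would, in place of code of your own. Each camera call takes 0.05 s, during which the arm holds its last target. There are 200 camera calls.

## Task

Book in the delivery: take the hand scanner from its cradle, aim its window squarely at the middle of the barcode label on the taller carton from about 8 cm away, and hold it level and still there for a good second and a half. Then lay the scanner, not dropped, back into its cradle between the cheeks, centred and with its window at the same end as before. Leave both cartons, the spice jar and the tin where they stand.

Things in the scene. Friction and masses are not known exactly. Their poses are not given: they have to be found in the camera images.
- scanner: Hand scanner: plain grey bar, 150 (x) x 36 (y) x 32 mm high (z), about 0.18 kg, loose. Origin: centre of its underside (its centre of mass is 16 mm above). +x points along the bar to the end with the dark scanning window, the way it looks; z is up as it lies in the cradle. It reads by itself; nothing to press. Grip it across its width (y) at the middle, from above.
- scanner_window (a point): Centre of the dark window in the scanner's end face: 75 mm along x from the scanner's origin and 16 mm above its underside. Axes as the scanner's.
- scanner_focus (a point): The scanner's best reading point, in the air 80 mm straight in front of the window along the scanner's +x (155 mm from the scanner's origin, 16 mm above its underside). Bring it to the centre of the label. Axes as the scanner's.
- cradle: The scanner's black cradle, fixed to the worktop, turned up to 0.5 rad either way. Origin: centre of its underside, on the worktop. Foot plate 180 (x) x 84 (y) x 8 mm; two saddles, each 20 mm long in x, centred 58 mm either side of the middle, tops 24 mm up; cheeks on both sides of each saddle rise to 38 mm, 44 mm apart (y). Between the saddles 96 mm are open down to the foot plate for fingers.
- cradle_seat (a point): Where the scanner's origin (centre of its underside) lies when it is home: on the cradle's axis, midway between the saddles, 24 mm above the worktop. Axes as the cradle's; the scanner lies along x with its window toward +x, which points roughly away from the robot.
- tall_carton: The taller of two plain cardboard cartons: 64 mm deep (x) x 100 mm wide (y) x 180 mm high, 0.5 kg nominal, loose, upright. Origin: centre of its underside. Its front, with the white barcode label, faces its own -x, roughly toward the robot. It may stand left or right of the short carton.
- tall_label (a point): Centre of the barcode label (70 mm wide x 44 mm high) on the tall carton's front face, 32 mm in -x from the carton's origin and 100 mm above the worktop. Axes as the carton's: +x points into the carton, square to the label.
- short_carton: The shorter carton, with a like label, not to be scanned: 70 (x) x 106 (y) x 112 mm high, 0.4 kg nominal, loose, upright. Origin: centre of its underside. To be left alone.
- spice_jar: Bystander: spice jar with dark cap, 41 mm diameter x 105 mm high, loose, between the cartons. Origin: centre of its underside. To be left alone.
- tin: Bystander: low food tin, 76 mm diameter x 58 mm high, loose, at the left. Origin: centre of its underside. To be left alone.

How it is judged:
By the outcome, as a careful person would: the job done as asked, in the order asked, and still so for the second after the job is handed in, with the robot touching nothing.
It also fails if it takes over 58 s, if anything falls off the work surface, if the arm or the gripper's body presses on something with over 40 N, if the wrist force passes 120 N, or if a joint passes its speed limit or range.

## Working session

There is one attempt and no reset: what is moved stays moved. The work goes in short steps, Python scripts to look and compute and a tool call to move; the robot and the scene stay as the last step left them, time stands still between calls to the robot, and variables do not carry over. Pictures are saved under pics/ and viewed, at most 11 in all, crops included, and the job is handed in when it is done.

Besides the shell and the picture viewer there is one more tool, called after "Request:" as name(argument=value, ...) on one line, values as JSON. arm_command: Moves the arm, as the interface text tells. Its arguments: {"type":"object","properties":{"increments":{"type":"array","items":{"type":"object","properties":{"delta_rot":{"type":"array","items":{"type":"number"}},"offset":{"type":"array","items":{"type":"number"}},"jaw":{"type":"number"}}}}},"required":["increments"]}

```bash
mkdir -p pics
cat > h.py <<'E'
import numpy as np, cv2
from scipy.spatial.transform import Rotation as R
from bench import arm
def ray(cam,px,m=None):
    m=m or arm.camera_model(cam); f=200/np.tan(np.radians(m['fov_y'])/2)
    Rm=R.from_rotvec(m['rvec']).as_matrix(); t=np.array(m['tvec'])
    d=Rm.T@np.array([(px[0]-m['cx'])/f,(px[1]-m['cy'])/f,1]); return -Rm.T@t,d
def atz(cam,px,z,m=None):
    o,d=ray(cam,px,m); return o+d*(z-o[2])/d[2]
def proj(cam,P,m=None):
    m=m or arm.camera_model(cam); f=200/np.tan(np.radians(m['fov_y'])/2)
    c=R.from_rotvec(m['rvec']).as_matrix()@np.array(P)+np.array(m['tvec'])
    return np.array([m['cx']+f*c[0]/c[2],m['cy']+f*c[1]/c[2]])
def save(cam,n):
    im=arm.get_image(cam); cv2.imwrite('pics/'+n+'.png',im[:,:,::-1]); return im
E
python3 - <<'E'
from h import *
print(arm.get_obs(),arm.tcp_to_grasp)
Z={'scanner':.024,'scanner_window':.04,'cradle':0,'cradle_seat':.024,'tall_carton':0,'tall_label':.1,'short_carton':0,'spice_jar':0,'tin':0}
for c in('top','scene'):
    save(c,c+'0'); m=arm.camera_model(c); print(c,m)
    for l,z in Z.items():
        for r in arm.pinpoint(c,l)[:2]: print(l,r['at'],round(r['score'],2),atz(c,r['at'],z,m).round(3))
E
```

```text
{'time_s': 0.0, 'joint_pos': array([-1.43708091e+00,  2.21204964e-01,  1.52762128e+00, -1.62987113e-05,
        1.39468920e+00, -1.26086468e-01]), 'qd': array([ 0.00017969, -0.00128799, -0.00131502,  0.00018333, -0.00175726,
       -0.00010914]), 'joint_torque': array([ 9.21806350e-04, -4.96900606e+01, -3.89394915e+01, -1.17575973e-04,
        1.12648989e-02,  5.12666730e-06]), 'ee_pos': array([ 0.16046631, -0.60337018,  0.20320701]), 'ee_rot': array([-3.11321679e+00, -4.06704505e-01,  3.66998798e-05]), 'contact_force': array([0.59918396, 0.4679428 , 0.48553502]), 'torque': array([ 0.09350126, -0.01269155,  0.01075904]), 'finger_force': 0.0, 'grip_width': 0.08553227783625614} 0.0187
top {'fov_y': 49.05541018705506, 'cx': 318.6241705374684, 'cy': 198.5574201311614, 'rvec': array([ 2.14400375, -2.13185954,  0.19392714]), 'tvec': array([-0.04646175,  0.58917336,  1.37519747])}
scanner [423.6, 228.7] 0.72 [ 0.496 -0.389  0.024]
scanner_window [414.8, 207.5] 0.65 [ 0.564 -0.358  0.04 ]
cradle [420.3, 229.1] 0.59 [ 0.497 -0.384  0.   ]
cradle_seat [421.1, 227.7] 0.82 [ 0.499 -0.381  0.024]
[... 588 characters left out ...]
.493 -0.399  0.024]
scanner_window [372.5, 178.4] 0.72 [ 0.557 -0.338  0.04 ]
scanner_window [392.7, 185.4] 0.33 [ 0.475 -0.348  0.04 ]
cradle [317.3, 201.8] 0.67 [ 0.646 -0.123  0.   ]
cradle [391.3, 183.6] 0.59 [ 0.515 -0.413  0.   ]
cradle_seat [391.9, 184.7] 0.76 [ 0.491 -0.373  0.024]
tall_carton [311.7, 200.0] 0.87 [ 0.669 -0.118  0.   ]
tall_carton [236.5, 326.4] 0.25 [0.449 0.403 0.   ]
tall_label [321.4, 185.2] 0.69 [ 0.609 -0.097  0.1  ]
short_carton [245.0, 243.3] 0.81 [0.665 0.196 0.   ]
spice_jar [313.0, 203.6] 0.72 [ 0.65  -0.104  0.   ]
spice_jar [280.7, 210.3] 0.7 [0.706 0.002 0.   ]
tin [240.7, 328.1] 0.77 [ 0.438  0.399 -0.   ]
tin [393.2, 187.9] 0.57 [ 0.493 -0.392  0.   ]
```

```bash
ls
```

```text
h.py
pics
```

View pics/top0.png

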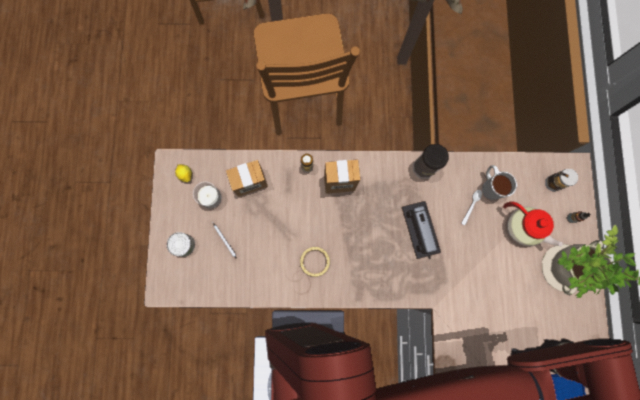

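View pics/scene0.png

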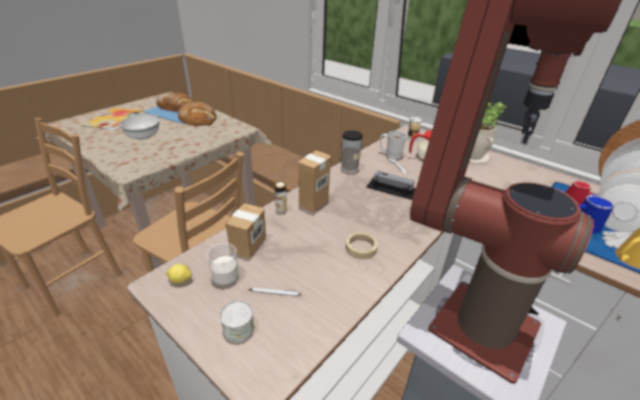

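The top view shows the black cradle with the scanner around (422,229), yawed left, the tall carton at (342,178), the jar at (306,162), the short carton at (246,178) and the tin at (180,244). The network positions agree with this. Next I plan a move above the scanner.

```bash
cat >> h.py <<'E'
def down(yaw): # tool x along yaw, z down
    c,s=np.cos(yaw),np.sin(yaw); return R.from_matrix(np.array([[c,s,0],[s,-c,0],[0,0,-1.]]))
def plan(p,yaw,obs=None):
    o=obs or arm.get_obs(); R0=R.from_rotvec(o['ee_rot']); T=down(yaw)
    rv=(R0.inv()*T).as_rotvec(); d=R0.inv().apply(np.array(p)-o['ee_pos'])*100; d2=T.inv().apply(np.array(p)-o['ee_pos'])*100
    print('shift(cur axes) cm',d.round(2),'turn',rv.round(3),'| shift in target axes',d2.round(2))
E
python3 - <<'E'
from h import *
o=arm.get_obs(); print(R.from_rotvec(o['ee_rot']).as_matrix().round(3))
m=arm.camera_model('wrist'); Rm=R.from_rotvec(m['rvec']).as_matrix(); c=-Rm.T@m['tvec']
R0=R.from_rotvec(o['ee_rot']);print('cam in tool',R0.inv().apply(c-o['ee_pos']),R0.inv().apply(Rm.T[:,2]),m['fov_y'])
plan([.495,-.388,.2],.43); plan([.495,-.388,.2],.43-np.pi)
E
```

```text
[[ 0.966  0.257 -0.   ]
 [ 0.257 -0.966 -0.   ]
 [-0.     0.    -1.   ]]
cam in tool [ 0.07033083 -0.0003581  -0.16982191] [-0.27697728  0.00111734  0.96087582] 65.38147424091868
shift(cur axes) cm [ 37.87 -12.28   0.43] turn [ 0.    0.   -0.17] | shift in target axes [39.4  -5.7   0.43]
shift(cur axes) cm [ 37.87 -12.28   0.43] turn [ 0.    -0.     2.971] | shift in target axes [-39.4    5.7    0.43]
```

Request:
arm_command(increments=[{"delta_rot": [0,0,-0.085],"jaw": 1},{"delta_rot": [0,0,-0.085]},{"offset": [4,-0.57,0]},{"offset": [4,-0.57,0]},{"offset": [4,-0.57,0]},{"offset": [4,-0.57,0]},{"offset": [4,-0.57,0]},{"offset": [4,-0.57,0]},{"offset": [4,-0.57,0]},{"offset": [4,-0.57,0]},{"offset": [4,-0.57,0]},{"offset": [3.4,-0.57,0]}])

```text
invalid input at $.increments[0]: expected keys delta_rot, offset, jaw
```

Request:
arm_command(increments=[{},{}])

```text
invalid input at $.increments[0]: expected keys delta_rot, offset, jaw
```

Run:
```python
from h import *
o=arm.get_obs(); print(o['ee_pos'],o['contact_force'],o['time_s'],R.from_rotvec(o['ee_rot']).as_matrix()[:,0])
m=arm.camera_model('wrist'); save('wrist','w1')
for l,z in {'scanner':.024,'scanner_window':.04,'cradle':0,'cradle_seat':.024}.items():
    for r in arm.pinpoint('wrist',l)[:2]: print(l,r['at'],round(r['score'],2),atz('wrist',r['at'],z,m).round(4))
```

```text
[ 0.16058334 -0.60402895  0.20432166] [ 0.08371168 -0.28784555  0.08890227] 1.0 [ 9.66425093e-01  2.56948514e-01 -1.55092946e-05]
```

View pics/w1.png

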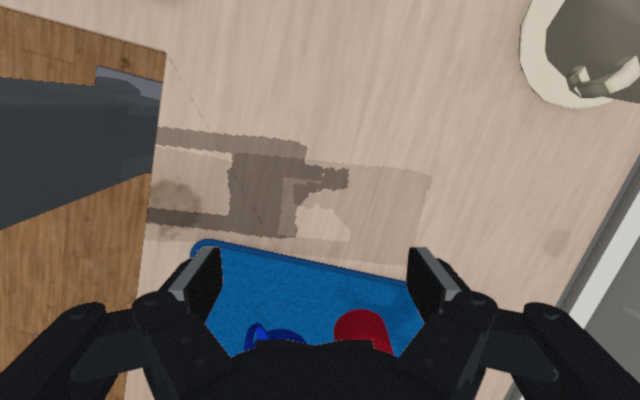

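The moves were refused because every row needs all three keys, so the wrist picture still shows the start pose: bare worktop and a blue mat with cups, no scanner.

Request:
arm_command(increments=[{"delta_rot": [0,0,-0.085],"offset": [0,0,0],"jaw": 1},{"delta_rot": [0,0,-0.085],"offset": [0,0,0],"jaw": 1},{"delta_rot": [0,0,0],"offset": [4,-0.57,0],"jaw": 1},{"delta_rot": [0,0,0],"offset": [4,-0.57,0],"jaw": 1},{"delta_rot": [0,0,0],"offset": [4,-0.57,0],"jaw": 1},{"delta_rot": [0,0,0],"offset": [4,-0.57,0],"jaw": 1},{"delta_rot": [0,0,0],"offset": [4,-0.57,0],"jaw": 1},{"delta_rot": [0,0,0],"offset": [4,-0.57,0],"jaw": 1},{"delta_rot": [0,0,0],"offset": [4,-0.57,0],"jaw": 1},{"delta_rot": [0,0,0],"offset": [4,-0.57,0],"jaw": 1},{"delta_rot": [0,0,0],"offset": [4,-0.57,0],"jaw": 1},{"delta_rot": [0,0,0],"offset": [3.4,-0.57,0],"jaw": 1}])

```text
time_s: 2.45
ee_pos: [0.4967, -0.3866, 0.2044]
ee_rot: [3.069, 0.671, 0.001]
contact_force: [-0.2, -0.2, -0.1]
grip_width: 0.0853
finger_force: 0.0
```

Request:
arm_command(increments=[{"delta_rot": [0,0,0],"offset": [0,0,0],"jaw": 1},{"delta_rot": [0,0,0],"offset": [0,0,0],"jaw": 1}])

```text
time_s: 2.65
ee_pos: [0.4953, -0.3875, 0.2041]
ee_rot: [-3.069, -0.673, 0.001]
contact_force: [-0.5, -0.5, -0.3]
grip_width: 0.0853
finger_force: 0.0
```

Run:
```python
from h import *
o=arm.get_obs(); print(o['ee_pos'],o['contact_force'],o['time_s'],R.from_rotvec(o['ee_rot']).as_matrix()[:,0])
m=arm.camera_model('wrist'); save('wrist','w2')
for l,z in {'scanner':.024,'scanner_window':.04,'cradle':0,'cradle_seat':.024}.items():
    for r in arm.pinpoint('wrist',l)[:2]: print(l,r['at'],round(r['score'],2),atz('wrist',r['at'],z,m).round(4))
```

```text
[ 0.49531699 -0.38749227  0.20411555] [-0.52227395 -0.51751662 -0.33778652] 2.65 [ 9.08236794e-01  4.18456209e-01 -5.71971657e-04]
scanner [312.9, 168.8] 0.78 [ 0.4963 -0.3856  0.024 ]
scanner_window [325.9, 100.1] 0.59 [ 0.5697 -0.3665  0.04  ]
```

View pics/w2.png

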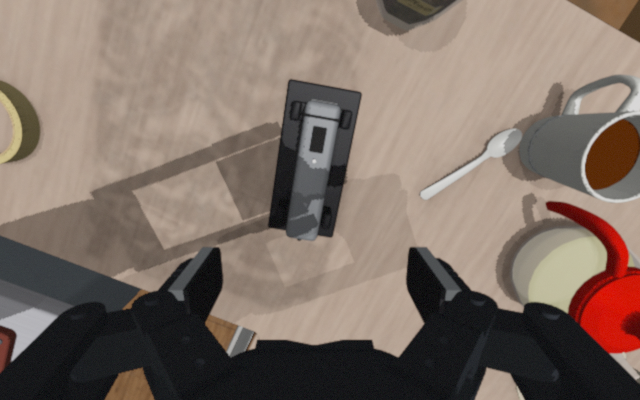

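The wrist view shows the foot plate with corners near (290,80), (361,93), (333,236), (269,228). The scanner lies on it, window end up at about (323,101). I'll compute centre and yaw from these.

Run:
```python
from h import *
im=cv2.imread('pics/w2.png'); m=arm.camera_model('wrist')
g=cv2.cvtColor(im,cv2.COLOR_BGR2GRAY)
c=np.array([[290,80],[361,93],[333,236],[269,228]],np.float32).reshape(-1,1,2)
c=cv2.cornerSubPix(g,c,(5,5),(-1,-1),(3,30,.01)).reshape(-1,2); print(c)
P=np.array([atz('wrist',p,.008,m) for p in c]); print(P.round(4),P.mean(0))
f=(P[0]+P[1]-P[2]-P[3])/2; s=(P[0]-P[1]+P[3]-P[2])/2
print('len',np.linalg.norm(f),np.linalg.norm(s),'yaw',np.arctan2(f[1],f[0]),np.arctan2(-s[0],s[1]))
S=np.array([atz('wrist',p,.056,m) for p in [(307,101),(339,104),(315,241),(287,238)]]);print(S.round(4),S.mean(0))
f=(S[0]+S[1]-S[2]-S[3])/2;print(np.linalg.norm(f),np.arctan2(f[1],f[0]))
z=cv2.resize(im[60:260,240:400],None,fx=3,fy=3,interpolation=cv2.INTER_CUBIC);cv2.imwrite('pics/z.png',z)
```

```text
[[288.88235  78.67381]
 [361.4148   92.56973]
 [331.66867 236.86475]
 [268.41574 227.61588]]
[[ 0.573  -0.3224  0.008 ]
 [ 0.5932 -0.4018  0.008 ]
 [ 0.4221 -0.4464  0.008 ]
 [ 0.4004 -0.3685  0.008 ]] [ 0.4971925  -0.38477819  0.008     ]
len 0.17773426406437873 0.08139384641778631 yaw 0.2583452522760777 0.2607196238364533
[[ 0.5596 -0.3514  0.056 ]
 [ 0.57   -0.3811  0.056 ]
 [ 0.4278 -0.4203  0.056 ]
 [ 0.4182 -0.3907  0.056 ]] [ 0.49388618 -0.3858772   0.056     ]
0.14712976837988553 0.2701660017518442
```

View pics/z.png

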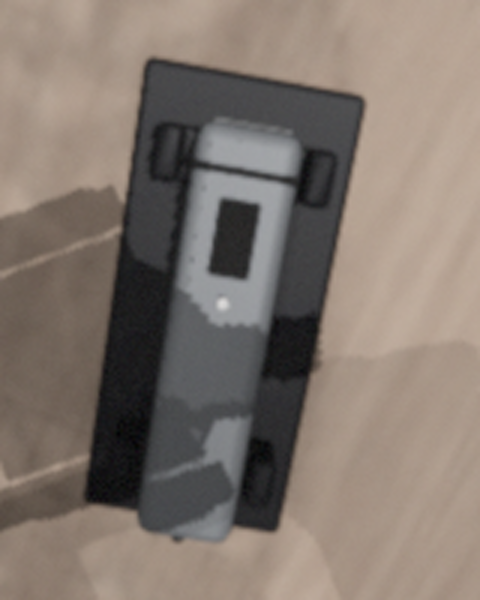

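The zoom shows the scanner between the cheeks, parallel to the plate and centred. The plate measures 178x81 mm, which matches the given size, with yaw 0.26 and centre (0.497,-0.385).

Request:
arm_command(increments=[{"delta_rot": [0,0,0.086],"offset": [0,0,0],"jaw": 1},{"delta_rot": [0,0,0.086],"offset": [0,0,0],"jaw": 1},{"delta_rot": [0,0,0],"offset": [0.1,-0.2,3],"jaw": 1},{"delta_rot": [0,0,0],"offset": [0,0,3],"jaw": 1},{"delta_rot": [0,0,0],"offset": [0,0,3],"jaw": 1},{"delta_rot": [0,0,0],"offset": [0,0,0],"jaw": 1},{"delta_rot": [0,0,0],"offset": [0,0,0],"jaw": 1},{"delta_rot": [0,0,0],"offset": [0,0,0],"jaw": 1}])

```text
time_s: 3.7
ee_pos: [0.4962, -0.3872, 0.1167]
ee_rot: [3.113, 0.403, 0.003]
contact_force: [-0.5, 0.5, 1.0]
grip_width: 0.0856
finger_force: 0.0
```

Run:
```python
from h import *
o=arm.get_obs(); print(o['ee_pos'],o['contact_force'],o['time_s'])
plan([.496,-.385,.017],.26)
save('wrist','w3');
```

```text
[ 0.49619566 -0.38723689  0.11669111] [-0.50624417  0.46881249  0.96352357] 3.7
shift(cur axes) cm [ 0.02 -0.25  9.97] turn [ 0.003 -0.002 -0.003] | shift in target axes [ 0.04 -0.22  9.97]
```

View pics/w3.png

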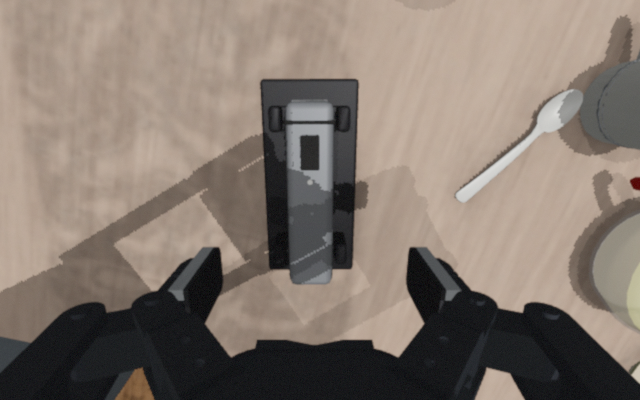

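The bar is aligned with the tool, with its centre at column 310 against finger centre 314, so a 2 mm shift is left. Descend and grip.

Request:
arm_command(increments=[{"delta_rot": [0,0,0],"offset": [0,-0.2,2.5],"jaw": 1},{"delta_rot": [0,0,0],"offset": [0,0,2.5],"jaw": 1},{"delta_rot": [0,0,0],"offset": [0,0,2],"jaw": 1},{"delta_rot": [0,0,0],"offset": [0,0,1.5],"jaw": 1},{"delta_rot": [0,0,0],"offset": [0,0,1.3],"jaw": 1},{"delta_rot": [0,0,0],"offset": [0,0,0],"jaw": 1},{"delta_rot": [0,0,0],"offset": [0,0,0],"jaw": 1},{"delta_rot": [0,0,0],"offset": [0,0,0],"jaw": 1}])

```text
time_s: 4.55
ee_pos: [0.4957, -0.3847, 0.0177]
ee_rot: [3.114, 0.404, 0.002]
contact_force: [0.1, 0.7, -0.5]
grip_width: 0.0855
finger_force: 0.0
```

Run:
```python
from h import *
o=arm.get_obs(); print(o['ee_pos'],o['contact_force'],o['time_s']);plan([.496,-.385,.017],.26)
```

```text
[ 0.49574571 -0.38473714  0.01770514] [ 0.06671611  0.68275669 -0.49643344] 4.55
shift(cur axes) cm [0.02 0.03 0.07] turn [ 0.002 -0.001 -0.002] | shift in target axes [0.02 0.03 0.07]
```

Request:
arm_command(increments=[{"delta_rot": [0,0,0],"offset": [0,0,0],"jaw": 0.5},{"delta_rot": [0,0,0],"offset": [0,0,0],"jaw": 0.45},{"delta_rot": [0,0,0],"offset": [0,0,0],"jaw": 0.4},{"delta_rot": [0,0,0],"offset": [0,0,0],"jaw": 0.3},{"delta_rot": [0,0,0],"offset": [0,0,0],"jaw": 0.2},{"delta_rot": [0,0,0],"offset": [0,0,0],"jaw": 0},{"delta_rot": [0,0,0],"offset": [0,0,0],"jaw": 0},{"delta_rot": [0,0,0],"offset": [0,0,0],"jaw": 0},{"delta_rot": [0,0,0],"offset": [0,0,0],"jaw": 0}])

```text
time_s: 5.45
ee_pos: [0.4953, -0.3843, 0.0169]
ee_rot: [3.115, 0.404, 0.001]
contact_force: [-0.9, -0.3, 5.3]
grip_width: 0.0342
finger_force: 61.0
```

Run:
```python
from h import *
o=arm.get_obs(); print(o['ee_pos'],o['ee_rot'],o['contact_force'],o['time_s'],o['grip_width'],o['finger_force'])
```

```text
[ 0.49530783 -0.38432742  0.01691392] [3.11462139e+00 4.03744706e-01 1.03655374e-03] [-0.87548929 -0.29796668  5.26588106] 5.45 0.034200360288286456 60.98398804664612
```

Request:
arm_command(increments=[{"delta_rot": [0,0,0],"offset": [0,0,-0.7],"jaw": 0},{"delta_rot": [0,0,0],"offset": [0,0,-1.5],"jaw": 0},{"delta_rot": [0,0,0],"offset": [0,0,-2.5],"jaw": 0},{"delta_rot": [0,0,0],"offset": [0,0,-2.8],"jaw": 0},{"delta_rot": [0,0,0],"offset": [0,0,-2.5],"jaw": 0},{"delta_rot": [0,0,0],"offset": [0,-1,-2],"jaw": 0},{"delta_rot": [0,0,0],"offset": [0.3,-2,-2],"jaw": 0},{"delta_rot": [0,0,0],"offset": [0.4,-3,-2],"jaw": 0},{"delta_rot": [0,0,0],"offset": [0.4,-3,-2],"jaw": 0},{"delta_rot": [0,0,0],"offset": [0.4,-3,-2],"jaw": 0},{"delta_rot": [0,0,0],"offset": [0.4,-3,-2],"jaw": 0},{"delta_rot": [0,0,0],"offset": [0.4,-3,-2],"jaw": 0}])

```text
time_s: 6.65
ee_pos: [0.4705, -0.2025, 0.2576]
ee_rot: [-3.115, -0.404, 0.0]
contact_force: [-0.2, -0.1, -1.7]
grip_width: 0.0347
finger_force: 60.2
```

Request:
arm_command(increments=[{"delta_rot": [0,0,0],"offset": [0.4,-3,-2],"jaw": 0},{"delta_rot": [0,0,0],"offset": [0.4,-3,-2],"jaw": 0},{"delta_rot": [0,0,0],"offset": [0.3,-2,-1],"jaw": 0},{"delta_rot": [0,0,0],"offset": [0,-0.9,0],"jaw": 0},{"delta_rot": [0,0,0],"offset": [0,0,0],"jaw": 0},{"delta_rot": [0,0,0],"offset": [0,0,0],"jaw": 0},{"delta_rot": [0,0,0],"offset": [0,0,0],"jaw": 0}])

```text
time_s: 7.35
ee_pos: [0.4588, -0.1159, 0.3052]
ee_rot: [-3.115, -0.402, 0.003]
contact_force: [0.1, -0.2, -2.3]
grip_width: 0.0345
finger_force: 60.2
```

Run:
```python
from h import *
o=arm.get_obs(); print(o['ee_pos'],o['ee_rot'],o['contact_force'],o['torque'],o['time_s'],o['grip_width'])
m=arm.camera_model('wrist'); save('wrist','w4'); import pickle; pickle.dump((o,m),open('w4.pkl','wb'))
for l in ['tall_label','scanner','scanner_window']:
    for r in arm.pinpoint('wrist',l)[:2]: print(l,r, atz('wrist',r['at'],.1,m))
```

```text
[ 0.45876331 -0.11585777  0.30518619] [-3.11506615e+00 -4.02075221e-01  2.85885575e-03] [ 0.12967372 -0.19094221 -2.28734916] [-0.00578255  0.00234342 -0.08970173] 7.35 0.0345406048709711
tall_label {'at': [353.0, 19.4], 'score': 0.97} [ 0.62385684 -0.11560211  0.1       ]
tall_label {'at': [345.1, 15.2], 'score': 0.38} [ 0.62556033 -0.10625102  0.1       ]
scanner {'at': [315.8, 238.1], 'score': 0.75} [ 0.36721386 -0.14212939  0.1       ]
scanner_window {'at': [314.9, 92.5], 'score': 0.82} [ 0.54121884 -0.09501374  0.1       ]
```

View pics/w4.png

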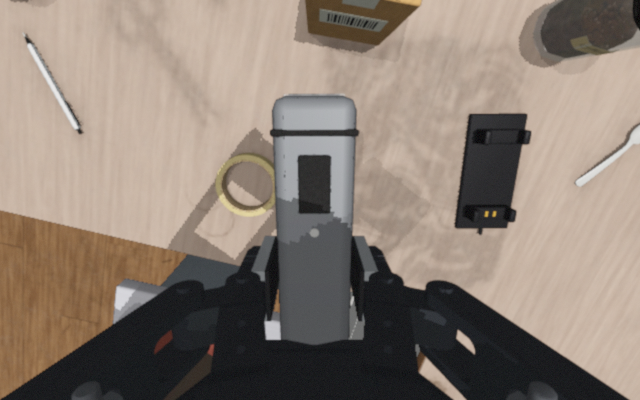

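Wrist view: scanner held straight at columns 272–356. The carton's front is at the top, its foot edge running (308,33)–(378,45) and the label around (352,20). The cradle is empty.

Run:
```python
from h import *
import pickle; o,m=pickle.load(open('w4.pkl','rb'))
im=cv2.imread('pics/w4.png'); g=cv2.cvtColor(im,cv2.COLOR_BGR2GRAY)
c=cv2.cornerSubPix(g,np.array([[308,33],[378,45]],np.float32).reshape(-1,1,2),(3,3),(-1,-1),(3,30,.01)).reshape(-1,2)
A,B=[atz('wrist',p,0,m) for p in c]; d=A-B; print(c,A,B,np.linalg.norm(d),'yaw',np.arctan2(-d[0],d[1]),(A+B)/2)
o_,dr=ray('wrist',[353,19.4],m)
# scanner end face: top front edge corners z
tool=R.from_rotvec(o['ee_rot']); 
for px in [(315,98),(274,132),(357,132),(315,92.5)]:
    for z in (.305+.039,.305+.023): print(px,tool.inv().apply(atz('wrist',px,z,m)-o['ee_pos']).round(4))
t=cv2.imread('pics/top0.png'); mt=arm.camera_model('top')
zz=np.hstack([cv2.resize(im[0:60,290:430],(700,300),interpolation=cv2.INTER_CUBIC)]);z2=cv2.resize(t[150:205,300:428],(700,300),interpolation=cv2.INTER_CUBIC)
cv2.imwrite('pics/z2.png',np.vstack([zz,z2]))
```

```text
[[307.66412   31.737007]
 [378.1858    44.57219 ]] [ 6.19255650e-01 -6.44006702e-02  5.55111512e-17] [ 0.62859395 -0.16325787  0.        ] 0.09929728392713384 yaw 0.09418307314915124 [ 6.23924801e-01 -1.13829272e-01  2.77555756e-17]
(315, 98) [ 0.0735  0.0002 -0.0389]
(315, 98) [ 0.0739  0.0002 -0.0229]
(274, 132) [ 0.0601 -0.0168 -0.0389]
(274, 132) [ 0.0589 -0.0188 -0.0229]
(357, 132) [ 0.0601  0.0175 -0.0389]
(357, 132) [ 0.0589  0.0197 -0.0229]
(315, 92.5) [ 0.0756  0.0002 -0.0389]
(315, 92.5) [ 0.0763  0.0002 -0.0229]
```

View pics/z2.png

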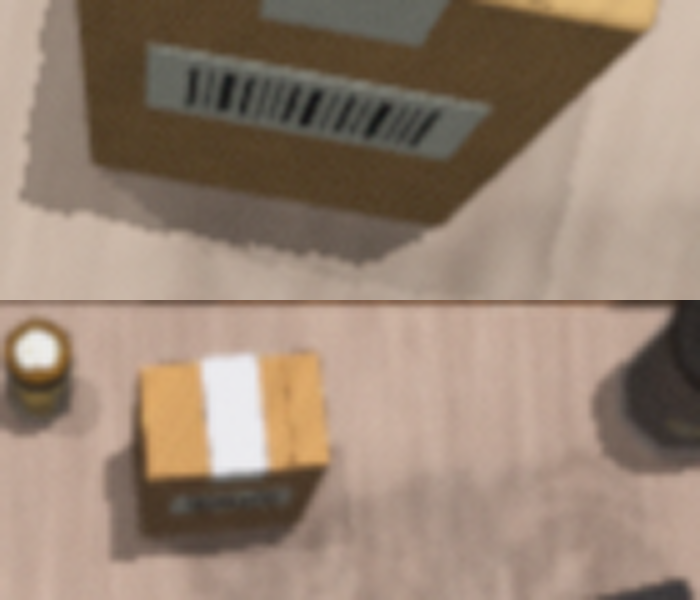

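The upper half shows the label at about (353,20) in the wrist picture on the carton front, with a clear foot edge. The lower half shows the carton in the top view with the same slight yaw. I'll combine both in one PnP.

Run:
```python
from h import *
import pickle; o,m=pickle.load(open('w4.pkl','rb'))
from scipy.optimize import least_squares
pts=np.array([[320,8.4],[388,21],[379,32],[319.4,21.4],[308,32.3],[378.2,44.7]])
L=np.array([[0,35,.122],[0,-35,.122],[0,-35,.078],[0,35,.078],[0,50,0],[0,-50,0]])*[1,.001,1]
def W(q): c,s=np.cos(q[2]),np.sin(q[2]); return np.c_[q[0]-s*L[:,1],q[1]+c*L[:,1],L[:,2]]
r=least_squares(lambda q:(np.array([proj('wrist',p,m) for p in W(q)])-pts).ravel(),[.624,-.114,.09],loss='soft_l1')
q=r.x; print(q,r.fun.reshape(-1,2).round(1))
y=q[2]; p=np.array([q[0]-.155*np.cos(y),q[1]-.155*np.sin(y),.077]); print(p); plan(p,y)
```

```text
[ 0.62236872 -0.11449538  0.09533982] [[-0.1  0.2]
 [ 0.   0.1]
 [ 0.3 -0.9]
 [-0.2 -1.3]
 [-0.4  0.8]
 [ 0.4  1.2]]
[ 0.46807263 -0.12925068  0.077     ]
shift(cur axes) cm [ 0.55  1.55 22.87] turn [-0.001  0.001  0.161] | shift in target axes [ 0.77  1.43 22.87]
```

Request:
arm_command(increments=[{"delta_rot": [0,0,0.08],"offset": [0,0,0],"jaw": 0},{"delta_rot": [0,0,0.081],"offset": [0,0,0],"jaw": 0},{"delta_rot": [0,0,0],"offset": [0.2,0.4,1.5],"jaw": 0},{"delta_rot": [0,0,0],"offset": [0.2,0.5,3],"jaw": 0},{"delta_rot": [0,0,0],"offset": [0.2,0.5,3],"jaw": 0},{"delta_rot": [0,0,0],"offset": [0.2,0.05,3],"jaw": 0},{"delta_rot": [0,0,0],"offset": [0,0,3],"jaw": 0},{"delta_rot": [0,0,0],"offset": [0,0,3],"jaw": 0},{"delta_rot": [0,0,0],"offset": [0,0,3],"jaw": 0},{"delta_rot": [0,0,0],"offset": [0,0,2],"jaw": 0},{"delta_rot": [0,0,0],"offset": [0,0,1.3],"jaw": 0},{"delta_rot": [0,0,0],"offset": [0,0,0],"jaw": 0}])

```text
time_s: 8.75
ee_pos: [0.4666, -0.1282, 0.0756]
ee_rot: [-3.136, -0.153, 0.007]
contact_force: [-0.7, -0.0, -1.0]
grip_width: 0.0345
finger_force: 60.2
```

Request:
arm_command(increments=[{"delta_rot": [0,0,0],"offset": [0,0,0],"jaw": 0},{"delta_rot": [0,0,0],"offset": [0,0,0],"jaw": 0},{"delta_rot": [0,0,0],"offset": [0,0,0],"jaw": 0}])

```text
time_s: 9.05
ee_pos: [0.4696, -0.1293, 0.0797]
ee_rot: [3.137, 0.152, 0.004]
contact_force: [-0.1, 0.5, -2.4]
grip_width: 0.0343
finger_force: 60.2
```

Run:
```python
from h import *
o=arm.get_obs(); print(o['ee_pos'],o['time_s']); plan([.4687,-.129,.077],.095)
m=arm.camera_model('wrist'); im=save('wrist','w5'); s=save('scene','s5')
for c in('scene','top'):
    if c=='top': arm.get_image('top')
    for l in('tall_label','scanner_focus','scanner_window'):
        for r in arm.pinpoint(c,l)[:1]: print(c,l,r['at'],r['score'],atz(c,r['at'],.1))
print('proj label',proj('scene',[.623,-.1145,.1]),'window',proj('scene',np.array([*o['ee_pos'][:2],.1])+.075*np.array([np.cos(.095),np.sin(.095),0])))
z=cv2.resize(s[130:230,260:400,::-1],None,fx=4,fy=4,interpolation=cv2.INTER_CUBIC); w=cv2.resize(im[:,:,::-1],(320,200))
z[:200,240:]=w; cv2.imwrite('pics/s5z.png',z)
```

```text
[ 0.46960695 -0.12927081  0.07965844] 9.05
shift(cur axes) cm [-0.09 -0.04  0.27] turn [ 0.001 -0.002  0.002] | shift in target axes [-0.09 -0.04  0.27]
scene scanner_window [343.2, 192.6] 0.74 [ 0.52782042 -0.11126987  0.1       ]
top tall_label [342.6, 184.4] 0.92 [ 0.62677668 -0.11805646  0.1       ]
top scanner_window [421.8, 228.4] 0.22 [ 0.48890905 -0.36390866  0.1       ]
proj label [321.55510196 181.55806687] window [341.25454023 189.35720035]
```

View pics/s5z.png

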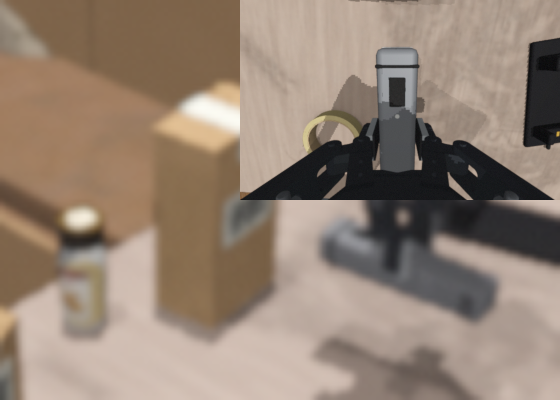

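The scene crop shows the scanner level and facing the carton, with label centre at about (321,183) and window end at about (342,191). Both sit about 1.5 px below prediction, so they agree with each other. I'll trim down 2 mm and hold.

Request:
arm_command(increments=[{"delta_rot": [0,0,0],"offset": [-0.05,0,0.2],"jaw": 0},{"delta_rot": [0,0,0],"offset": [0,0,0],"jaw": 0},{"delta_rot": [0,0,0],"offset": [0,0,0],"jaw": 0},{"delta_rot": [0,0,0],"offset": [0,0,0],"jaw": 0},{"delta_rot": [0,0,0],"offset": [0,0,0],"jaw": 0},{"delta_rot": [0,0,0],"offset": [0,0,0],"jaw": 0}])

```text
time_s: 10.1
ee_pos: [0.4681, -0.1288, 0.0763]
ee_rot: [3.138, 0.152, 0.0]
contact_force: [-0.1, -0.4, -2.4]
grip_width: 0.0346
finger_force: 60.2
```

Run:
```python
from h import *
for i in range(6):
    arm.get_image('wrist'); o=arm.get_obs(); print(o['ee_pos'],o['ee_rot'])
plan([.4687,-.129,.077],.095)
```

```text
[ 0.46811379 -0.12885484  0.07635862] [3.13786535e+00 1.52029805e-01 1.40554383e-04]
[ 0.46811444 -0.12884483  0.07634821] [3.13789941e+00 1.51921439e-01 1.44262758e-04]
[ 0.46810956 -0.12884506  0.07632412] [3.13791253e+00 1.51955073e-01 1.14507824e-04]
[ 0.46806268 -0.12883239  0.07629565] [-3.13791074e+00 -1.51990110e-01  5.06628804e-05]
[ 0.46809448 -0.1288245   0.07632474] [-3.13789773e+00 -1.52009303e-01 -5.11685093e-05]
[ 0.46806338 -0.12884194  0.07630769] [-3.13789534e+00 -1.51905211e-01 -2.14925581e-05]
shift(cur axes) cm [ 0.06  0.02 -0.07] turn [-0.    -0.     0.002] | shift in target axes [ 0.06  0.02 -0.07]
```

Request:
arm_command(increments=[{"delta_rot": [0,0,0],"offset": [0,0,0],"jaw": 0},{"delta_rot": [0,0,0],"offset": [0,0,0],"jaw": 0},{"delta_rot": [0,0,0],"offset": [0,0,0],"jaw": 0},{"delta_rot": [0,0,0],"offset": [0,0,0],"jaw": 0},{"delta_rot": [0,0,0],"offset": [0,0,0],"jaw": 0},{"delta_rot": [0,0,0],"offset": [0,0,0],"jaw": 0},{"delta_rot": [0,0,0],"offset": [0,0,0],"jaw": 0},{"delta_rot": [0,0,0],"offset": [0,0,0],"jaw": 0},{"delta_rot": [0,0,0],"offset": [0,0,0],"jaw": 0},{"delta_rot": [0,0,0],"offset": [0,0,0],"jaw": 0},{"delta_rot": [0,0,0],"offset": [0,0,0],"jaw": 0},{"delta_rot": [0,0,0],"offset": [0,0,0],"jaw": 0}])

```text
time_s: 11.6
ee_pos: [0.4681, -0.1288, 0.0763]
ee_rot: [-3.138, -0.152, 0.0]
contact_force: [0.2, 0.2, -1.8]
grip_width: 0.0346
finger_force: 60.2
```

Request:
arm_command(increments=[{"delta_rot": [0,0,0],"offset": [0,0,0],"jaw": 0},{"delta_rot": [0,0,0],"offset": [0,0,0],"jaw": 0},{"delta_rot": [0,0,0],"offset": [0,0,0],"jaw": 0},{"delta_rot": [0,0,0],"offset": [0,0,0],"jaw": 0},{"delta_rot": [0,0,0],"offset": [0,0,0],"jaw": 0},{"delta_rot": [0,0,0],"offset": [0,0,0],"jaw": 0},{"delta_rot": [0,0,0],"offset": [0,0,0],"jaw": 0},{"delta_rot": [0,0,0],"offset": [0,0,0],"jaw": 0},{"delta_rot": [0,0,0],"offset": [0,0,0],"jaw": 0},{"delta_rot": [0,0,0],"offset": [0,0,0],"jaw": 0}])

```text
time_s: 12.6
ee_pos: [0.4681, -0.1288, 0.0763]
ee_rot: [-3.138, -0.152, 0.0]
contact_force: [-0.3, 0.6, -1.0]
grip_width: 0.0343
finger_force: 60.2
```

Run:
```python
from h import *
o=arm.get_obs(); print(o['ee_pos'],o['time_s']); plan([.4955,-.385,.12],.26)
```

```text
[ 0.46805131 -0.12883616  0.07628569] 12.6
shift(cur axes) cm [ 0.26 25.76 -4.37] turn [-0.     0.    -0.163] | shift in target axes [-3.93 25.46 -4.37]
```

Request:
arm_command(increments=[{"delta_rot": [0,0,0],"offset": [0,0,-1.5],"jaw": 0},{"delta_rot": [0,0,0],"offset": [0,1,-1.5],"jaw": 0},{"delta_rot": [0,0,0],"offset": [0.05,2.5,-1.4],"jaw": 0},{"delta_rot": [0,0,0],"offset": [0.05,3.5,0],"jaw": 0},{"delta_rot": [0,0,0],"offset": [0.05,3.5,0],"jaw": 0},{"delta_rot": [0,0,0],"offset": [0.05,3.5,0],"jaw": 0},{"delta_rot": [0,0,0],"offset": [0.06,3.5,0],"jaw": 0},{"delta_rot": [0,0,0],"offset": [0,3.5,0],"jaw": 0},{"delta_rot": [0,0,0],"offset": [0,3,0],"jaw": 0},{"delta_rot": [0,0,0],"offset": [0,1.8,0],"jaw": 0},{"delta_rot": [0,0,-0.08],"offset": [0,0,0],"jaw": 0},{"delta_rot": [0,0,-0.083],"offset": [0,0,0],"jaw": 0}])

```text
time_s: 13.8
ee_pos: [0.4952, -0.3861, 0.1198]
ee_rot: [-3.114, -0.41, 0.001]
contact_force: [-0.0, 0.4, -2.2]
grip_width: 0.0345
finger_force: 60.4
```

Request:
arm_command(increments=[{"delta_rot": [0,0,0],"offset": [0,0,0],"jaw": 0},{"delta_rot": [0,0,0],"offset": [0,0,0],"jaw": 0},{"delta_rot": [0,0,0],"offset": [0,0,0],"jaw": 0},{"delta_rot": [0,0,0],"offset": [0,0,0],"jaw": 0},{"delta_rot": [0,0,0],"offset": [0,0,0],"jaw": 0}])

```text
time_s: 14.3
ee_pos: [0.4957, -0.3853, 0.1204]
ee_rot: [3.115, 0.406, 0.0]
contact_force: [0.2, -0.2, -2.2]
grip_width: 0.0343
finger_force: 60.4
```

Run:
```python
from h import *
o=arm.get_obs(); print(o['ee_pos'],o['time_s']); plan([.4957,-.3846,.02],.26)
m=arm.camera_model('wrist'); im=save('wrist','w6')
T=R.from_rotvec(o['ee_rot']); v=im[:,:,::-1].copy()
c,s=np.cos(.26),np.sin(.26)
for a in(-.09,.09):
  for b in(-.042,.042):
    p=proj('wrist',[.4965+a*c-b*s,-.3848+a*s+b*c,.008],m); cv2.circle(v,tuple(np.round(p).astype(int)),3,(0,0,255),1)
cv2.imwrite('pics/w6m.png',v)
```

```text
[ 0.49566175 -0.38526234  0.12039705] 14.3
shift(cur axes) cm [ 0.02 -0.06 10.04] turn [ 0.    -0.    -0.001] | shift in target axes [ 0.02 -0.06 10.04]
```

View pics/w6m.png

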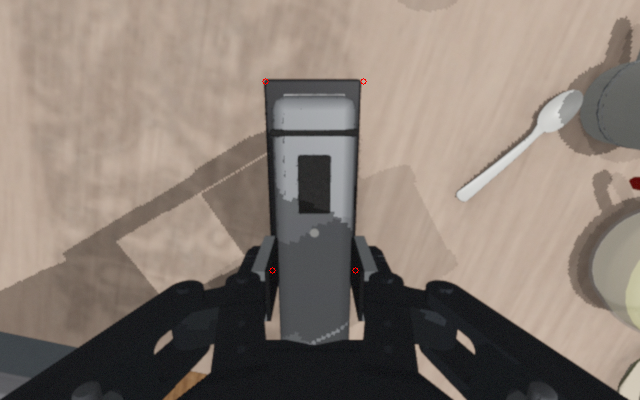

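The markers match the plate corners (266–363, row 81) within about 1 px, and the scanner is lined up over the cradle. Lower it to the grasp height.

Request:
arm_command(increments=[{"delta_rot": [0,0,0],"offset": [0,-0.09,1.5],"jaw": 0},{"delta_rot": [0,0,0],"offset": [0,0,2.5],"jaw": 0},{"delta_rot": [0,0,0],"offset": [0,0,2],"jaw": 0},{"delta_rot": [0,0,0],"offset": [0,0,1],"jaw": 0},{"delta_rot": [0,0,0],"offset": [0,0,0],"jaw": 0},{"delta_rot": [0,0,0],"offset": [0,0,0],"jaw": 0},{"delta_rot": [0,0,0],"offset": [0,0,0],"jaw": 0},{"delta_rot": [0,0,0],"offset": [0,0,0],"jaw": 0}])

```text
time_s: 15.15
ee_pos: [0.4961, -0.3853, 0.0517]
ee_rot: [3.113, 0.407, 0.002]
contact_force: [-0.8, 0.8, -1.4]
grip_width: 0.0345
finger_force: 60.3
```

Run:
```python
from h import *
o=arm.get_obs(); print(o['ee_pos'],o['contact_force']); plan([.4954,-.3843,.0169],.26)
```

```text
[ 0.49611919 -0.38525409  0.05172282] [-0.80645362  0.80487571 -1.43658876]
shift(cur axes) cm [-0.05 -0.12  3.48] turn [ 0.002 -0.001 -0.   ] | shift in target axes [-0.04 -0.11  3.48]
```

Request:
arm_command(increments=[{"delta_rot": [0,0,0],"offset": [-0.04,-0.1,0.8],"jaw": 0},{"delta_rot": [0,0,0],"offset": [0,0,0.8],"jaw": 0},{"delta_rot": [0,0,0],"offset": [0,0,0.6],"jaw": 0},{"delta_rot": [0,0,0],"offset": [0,0,0.5],"jaw": 0},{"delta_rot": [0,0,0],"offset": [0,0,0.3],"jaw": 0},{"delta_rot": [0,0,0],"offset": [0,0,0.2],"jaw": 0},{"delta_rot": [0,0,0],"offset": [0,0,0],"jaw": 0},{"delta_rot": [0,0,0],"offset": [0,0,0],"jaw": 0},{"delta_rot": [0,0,0],"offset": [0,0,0],"jaw": 0},{"delta_rot": [0,0,0],"offset": [0,0,0],"jaw": 0},{"delta_rot": [0,0,0],"offset": [0,0,0],"jaw": 0}])

```text
time_s: 16.25
ee_pos: [0.4948, -0.3838, 0.0185]
ee_rot: [3.115, 0.407, 0.0]
contact_force: [-0.2, 0.3, -2.2]
grip_width: 0.0347
finger_force: 60.4
```

Run:
```python
from h import *
for i in range(3):
    arm.get_image('wrist');o=arm.get_obs(); print(o['ee_pos'],o['contact_force'])
plan([.4954,-.3843,.0169],.26)
```

```text
[ 0.49479983 -0.38371249  0.01847494] [ 0.02441579  0.05615841 -2.3203608 ]
[ 0.49480256 -0.38371175  0.01846113] [ 0.78415536 -0.18854845 -2.82798211]
[ 0.49475453 -0.38367154  0.01839966] [ 0.55588879 -0.31445805 -2.57434022]
shift(cur axes) cm [0.05 0.08 0.15] turn [ 0. -0. -0.] | shift in target axes [0.05 0.08 0.15]
```

Request:
arm_command(increments=[{"delta_rot": [0,0,0],"offset": [0.04,0.07,0.05],"jaw": 0},{"delta_rot": [0,0,0],"offset": [0,0,0.05],"jaw": 0},{"delta_rot": [0,0,0],"offset": [0,0,0.03],"jaw": 0},{"delta_rot": [0,0,0],"offset": [0,0,0],"jaw": 0},{"delta_rot": [0,0,0],"offset": [0,0,0],"jaw": 0},{"delta_rot": [0,0,0],"offset": [0,0,0],"jaw": 0},{"delta_rot": [0,0,0],"offset": [0,0,0],"jaw": 0}])

```text
time_s: 17.1
ee_pos: [0.4953, -0.3842, 0.017]
ee_rot: [-3.115, -0.407, 0.0]
contact_force: [0.9, 0.4, -1.7]
grip_width: 0.0344
finger_force: 60.4
```

Request:
arm_command(increments=[{"delta_rot": [0,0,0],"offset": [0,0,0.03],"jaw": 0},{"delta_rot": [0,0,0],"offset": [0,0,0],"jaw": 0},{"delta_rot": [0,0,0],"offset": [0,0,0.02],"jaw": 0},{"delta_rot": [0,0,0],"offset": [0,0,0],"jaw": 0},{"delta_rot": [0,0,0],"offset": [0,0,0],"jaw": 0},{"delta_rot": [0,0,0],"offset": [0,0,0],"jaw": 0}])

```text
time_s: 17.7
ee_pos: [0.4953, -0.3842, 0.0169]
ee_rot: [3.115, 0.407, -0.0]
contact_force: [-2.8, 1.4, 5.6]
grip_width: 0.0346
finger_force: 61.1
```

Request:
arm_command(increments=[{"delta_rot": [0,0,0],"offset": [0,0,0],"jaw": 0.43},{"delta_rot": [0,0,0],"offset": [0,0,0],"jaw": 0.47},{"delta_rot": [0,0,0],"offset": [0,0,0],"jaw": 0.55},{"delta_rot": [0,0,0],"offset": [0,0,0],"jaw": 0.7},{"delta_rot": [0,0,0],"offset": [0,0,0],"jaw": 0.9},{"delta_rot": [0,0,0],"offset": [0,0,0],"jaw": 1},{"delta_rot": [0,0,0],"offset": [0,0,0],"jaw": 1},{"delta_rot": [0,0,0],"offset": [0,0,0],"jaw": 1},{"delta_rot": [0,0,0],"offset": [0,0,0],"jaw": 1}])

```text
time_s: 18.6
ee_pos: [0.4953, -0.3842, 0.0165]
ee_rot: [3.115, 0.407, 0.0]
contact_force: [-1.0, -0.3, 0.3]
grip_width: 0.0857
finger_force: 0.0
```

Request:
arm_command(increments=[{"delta_rot": [0,0,0],"offset": [0,0,-1],"jaw": 1},{"delta_rot": [0,0,0],"offset": [0,0,-2],"jaw": 1},{"delta_rot": [0,0,0],"offset": [0,0,-3],"jaw": 1},{"delta_rot": [0,0,0],"offset": [0,0,-3],"jaw": 1},{"delta_rot": [0,0,0],"offset": [0,0,-1],"jaw": 1},{"delta_rot": [0,0,0],"offset": [0,0,0],"jaw": 1},{"delta_rot": [0,0,0],"offset": [0,0,0],"jaw": 1},{"delta_rot": [0,0,0],"offset": [0,0,0],"jaw": 1},{"delta_rot": [0,0,0],"offset": [0,0,0],"jaw": 1}])

```text
time_s: 19.5
ee_pos: [0.4944, -0.3834, 0.1145]
ee_rot: [-3.113, -0.407, 0.003]
contact_force: [0.3, -0.1, -0.5]
grip_width: 0.0851
finger_force: 0.0
```

Run:
```python
from h import *
o=arm.get_obs(); print(o['ee_pos'],o['contact_force'],o['time_s'])
im=save('wrist','w7')[:,:,::-1]; a=cv2.imread('pics/w3.png')
cv2.imwrite('pics/cmp.png',np.hstack([cv2.resize(x[60:300,230:390],None,fx=2.4,fy=2.4,interpolation=cv2.INTER_CUBIC) for x in(a,im)]))
```

```text
[ 0.49442374 -0.38335663  0.1145172 ] [ 0.32307326 -0.09699627 -0.45462409] 19.5
```

View pics/cmp.png

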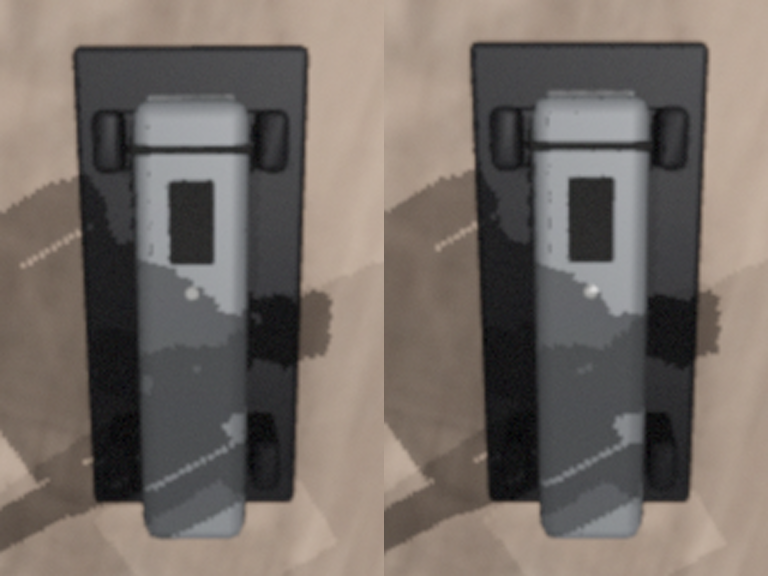

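The comparison shows the scanner seated between the cheeks as before (left before, right now): same offsets from the plate edges, window end forward. The gripper is clear, so I'll hand in.

```bash
python3 -c "
from bench import arm
print(arm.job_done())"
```

```text
the job is handed in; nothing more can be done
None
```

Job handed in at about 19.6 s: I held the scanner level about 8 cm in front of the tall carton's label for over 2 s, then laid it back centred in its cradle with the window at the same end; the judged result was not reported back.

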